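Hang a carved foot on the spray-line loading rail

ROBOT

A 6-joint arm with a two-finger parallel gripper is mounted at the origin on the work surface. World frame = base frame: x ahead of the robot, y to its left, z up, the work surface at z = 0. Lengths are in m, angles in rad, forces in N, time in s.
With the tool pointing down it reaches from about 0.4 to 0.825 m from the base axis. Payload 7 kg.
Tool frame: the origin (TCP) lies midway between the tips of the shut fingers; the grasp point (between the pads) lies 19 mm behind it; z points along the fingers, y is the line along which they close (so a half turn about z gives the same grasp; the last joint's range is limited). The gripper opens to 88 mm and grips with 3 to 60 N. Pads are 19 mm wide; open, the fingers measure 130 mm over their backs; the gripper's body (78 mm by 193 mm) begins 47 mm behind the grasp point.
Start: joints at [-0.858, 0.359, 0.012, 0, -1.224, -0.288], TCP at [0.278, -0.615, 0.227] pointing down, gripper open.
Joint ranges: [-3.07, 3.07], [-1.43, 2.12], [-1.02, 1.25], [-3.03, 1.67], [-3.05, -0], [-3.03, 3.03]. Speed limits (rad/s): [2.39, 2.39, 3.01, 3.14, 3.14, 3.14].

INTERFACE

Orientations are given as [roll, pitch, yaw] about the fixed x, y, z axes, in that order (R = Rz(yaw) Ry(pitch) Rx(roll)).
In Python, from station import arm, grab_frame, camera_params, spot_in gives the robot as it stands.
- The arm moves only by the shell command python3 -m jog 'ROWS' [FORCE]. ROWS is JSON, a list that holds one entry, the list of rows, each a list of 7 numbers: the shift along the tool's x, y, z in mm, then the turn, a rotation vector about the tool's x, y, z in rad, then the finger opening in mm, from 0 to 87.6. In form: [[[x, y, z, wx, wy, wz, fingers], ...]]. A call has 1 to 20 rows; each row is the pose to reach, as a shift and turn from the pose commanded when the call began, along the tool's axes at that moment; what a row does not reach only later rows make up. A row lasts 1/8 s, in which the tool goes at most 62.5 mm and 10.7 degrees, less where a joint would pass 70% of its speed; a pose out of reach is approached as far as the arm can. A call with a gripper value outside its range is refused whole. The fingers move at their own pace and stop on an object; FORCE is the grip in N (left out, the last holds). Time passes only in rows, so rows that repeat a pose let the fingers close. It gives the time, the measured TCP pose, the force, the opening and the grip force at its end, in the units of the state.
- arm.get_state(): the state, without advancing time (a new reading comes with each control period).
- grab_frame(name): name is "scene" or "side" or "wrist"; returns (picture, depth): 420x560x3 uint8, blue, green, red; 420x560 float32, m along the optical axis (not along the pixel's ray), 0 where there is no reading.
- camera_params(name): a dict with "mtx" (3x3 intrinsics, pixels), "k1" (the pictures are not rectified: a ray, as slopes to the right and down, at radius r is drawn at 1 + k1 r^2 times it, then the intrinsics apply), "R" (3x3) and "t" (3): a world point X has camera coordinates R X + t. Camera axes: x right, y down, z forward; pixel columns grow to the right and rows downward; lengths in m; the calibration is good to about 2 mm. A picture is of the moment at which its call begins: read the wrist's pose just before it. camera_params takes no time and is no camera call; for the wrist camera it gives the pose at the moment of the call.
- arm.job_done(): hands the job in; it is judged then, once.
Trained networks look in the newest picture that a camera, given by its name, has taken for a name from the list of things; names that differ only in an ending like _2 or _b are one class to them, and where a whole thing is asked for, a point or a joint stands for the part that bears it (a point fixed in the world has none). Each returns a list of dicts, best first, with "confidence" (0 to 1); they miss things now and then, are a little off and sometimes report something else, mostly with a low value. They report only what shows in the picture. A call takes as long as a camera call.
- spot_in(query, camera): "uv" ([column, row] in pixels, amid what is visible of it).
The state is a dict: "t": time; "q": joint angles; "qd": joint speeds; "joint_efforts": joint torques, N m; "eef_pos": TCP position; "ee_rot": TCP orientation; "force": force on the tool from outside, world axes, zero at the start; "moment": the same for the moment, N m; "width": finger opening in m; "gripper_force": force on a finger pad.
Only numpy, scipy, OpenCV 4.12 (cv2) and the standard library are available. Lean on these libraries where they do the work, as an engineer would, in place of code of your own. Each camera call takes 0.05 s, during which the arm holds its last target. There are 200 camera calls.

TASK

Hang the carved foot that stands on the bench with its hook on the loading rail of the spray line: lift the hook's tongue over the rail's anti-jump lip, lower it onto the sprung bar behind the lip, and feel along the bar for its pocket until the tongue drops fully home. Work gently, without forcing the hook against the rail or the bar, leave the foot hanging straight and still, and leave the other things as they are.

Things in the scene. Friction and masses are not known exactly. Their poses are not given: they have to be found in the camera images.
- hanger_grip (a point): Centre of the dark wooden grip, 26 x 26 x 40 mm high, on top of the hook screwed to the carved foot to be hung; foot and hook are one rigid piece, about 0.36 kg (+-25%), balanced under the grip. Starts upright on the bench, this point 224 mm up. Axes: z up, y across the hook's 24 mm wide flat strap, x from the hook's shank to its tongue: the C-shaped hook is open towards +x.
- hanger_tip (a point): Middle of the lower end of the hook's tongue, 65 mm straight below the grip's centre, 159 mm above the foot's underside; axes as the grip's. Tongue: 6 mm thick (x), 24 wide (y), 40 long below the 5 mm thick bridge under the grip. The bridge runs back to the upright shank, x = -32 to -27 mm.
- hanger_plate (a point): Top of the plate by which the hook is screwed on the foot, 64 mm below the tongue's tip (screw heads 61 mm below it); the rail's channel passes between tip and plate. The foot below is 90 mm high, its square top 72 x 62 mm, x = -31 to +41 mm; axes as the grip's.
- rail: Loading rail, fixed: aluminium channel open at the top, along its own y, on two grey posts; its x points away from the robot. Origin on the bench under the middle between the posts (30 mm square, at y = -195 and +195 mm, base plates 80 x 60 mm). Channel: inside from x = -8 to +8 mm, walls 4 mm thick, underside 194 mm high, back wall 241 mm (edge bead 243 mm).
- rail_lip (a point): Middle of the anti-jump lip's top: the channel's wall on the rail's -x side, 241 mm high, at the rail's x = -10 mm. The foot is hung from this side, its shank in front of the lip, the hook's x along the rail's x. With the tongue's tip 241 to 255 mm high the tongue clears the lip while the foot's plate still clears the channel's underside.
- rail_mid (a point): Point on the channel's middle line at the rail's middle, 225 mm high: top of the white plastic bar in the channel (the bar reaches at least from y = -95 to +95 mm of the rail). The bar rides on springs: it starts to yield at about 1 to 2 N, then 1.7 N per mm, down to 7 mm, where it is hard. The hook rubs on it with about 0.6 of the load. Lengthways it gives 4 mm at most, 4 N per mm.
- rail_pocket_zone (a point): Same point 16 mm lower, height of the tongue's tip when fully home (209 mm, less with load). The bar has one pocket: a notch 27 mm long (y), 14 mm deep, right across it, square edges, flat bottom. The bar is set by hand: the pocket's middle lies anywhere from y = -45 to +45 mm of the rail and is not measured; find it by feel.
- hung_foot: A like foot with a like hook that already hangs at the rail's end, outside the post, at the rail's y = +255 mm; to be left alone. Origin below its tongue, at the foot's underside.
- plain_foot: A like carved foot without hook, standing on the bench, 72 x 62 x 90 mm high; bystander. Origin at the middle of its underside.
- gouge_a: Carving gouge lying on the bench, 216 mm long, 25 mm thick; bystander. Origin on the bench where handle (-x, 110 mm) and blade (+x) meet.
- gouge_b: Carving gouge lying on the bench beyond the rail, 196 mm long, 25 mm thick; bystander. Origin on the bench where handle (-x, 110 mm) and blade (+x) meet.
- mallet: Round carver's mallet standing on its head, 86 mm across, 208 mm high; bystander. Origin at the middle of its underside.
- wax_tin: Round wax tin, 72 mm across, 50 mm high, beyond the rail; bystander. Origin at the middle of its underside.
- stone: Sharpening stone, 150 x 50 x 22 mm, beyond the rail; bystander. Origin at the middle of its underside.
- offcut: Wooden offcut, 110 x 60 x 40 mm high; bystander. Origin at the middle of its underside.

How it is judged:
On the way, in this order (a step that is already met when the one before it is completed fails the run):
1. The tongue has been lifted over the lip: it is above the channel, its tip higher than the lip (z of hanger_tip in the frame of rail above 0.24 m and x of hanger_tip in the frame of rail between -0.008 and 0.008 m and y of hanger_tip in the frame of rail between -0.15 and 0.15 m).
2. The tongue is down behind the lip, its tip at least 8 mm below the lip's top (z of hanger_tip in the frame of rail below 0.233 m and x of hanger_tip in the frame of rail between -0.008 and 0.008 m and y of hanger_tip in the frame of rail between -0.15 and 0.15 m).
At the end, for the whole second after the job is handed in: Tongue in the bar's pocket: tip behind the lip, within 8 mm of the channel's middle line and 55 mm of the rail's middle, 195 to 213.5 mm above the rail's origin (beside the pocket it stays above 217), foot upright within 0.1 rad, strap along the rail within 0.25 rad, at rest (20 mm/s) (z of hanger_tip in the frame of rail between 0.195 and 0.2135 m and x of hanger_tip in the frame of rail between -0.008 and 0.008 m and y of hanger_tip in the frame of rail between -0.055 and 0.055 m and angle between hanger_grip's own z axis and vertical below 0.1 rad and angle between the y axis of hanger_grip and the y axis of rail, either way round below 0.25 rad and linear speed of hanger below 0.02 m/s); the robot touches nothing.
It fails at once if The hook or foot is pressed or knocked against the rail or its bar with more than 25 N (contact force between hanger and rail above 25 N or contact force between hanger and bar above 25 N).
It fails at once if The foot already hanging, or a bystander on the bench, is moved by more than 20 mm (distance of any of hung_foot, plain_foot, gouge_a, gouge_b, mallet, wax_tin, stone, offcut from where it was at the start of the episode above 0.02 m).
It also fails if it takes over 51 s, if anything falls off the work surface, if the arm or the gripper's body presses on something with over 40 N, if the wrist force passes 120 N, or if a joint passes its speed limit or range.

## Working session

There is one attempt and no reset: what is moved stays moved. The work goes in short steps, Python scripts to look and compute and a shell command to move; the robot and the scene stay as the last step left them, time stands still between calls to the robot, and variables do not carry over. Pictures are saved under pics/ and viewed, at most 10 in all, crops included, and the job is handed in when it is done.

```bash
mkdir -p pics; ls; cat > h.py <<'E'
import numpy as np, cv2
from station import arm, grab_frame, camera_params, spot_in
def ray(uv,c):
    p=cv2.undistortPoints(np.array([[uv]],float),c["mtx"],np.array([c["k1"],0,0,0],float))[0,0] if 0 else None
    K=np.array(c["mtx"]); x=(uv[0]-K[0,2])/K[0,0]; y=(uv[1]-K[1,2])/K[1,1]
    rd=np.hypot(x,y); r=rd
    for _ in range(20): r=rd/(1+c["k1"]*r*r)
    s=r/rd if rd>0 else 1
    return np.array([x*s,y*s,1.])
def world(uv,d,c): return np.array(c["R"]).T@(ray(uv,c)*d-np.array(c["t"]))
def onplane(uv,z,c):
    R=np.array(c["R"]);o=-R.T@np.array(c["t"]);v=R.T@ray(uv,c);return o+v*(z-o[2])/v[2]
def cloud(dep,c):
    R=np.array(c["R"]);K=np.array(c["mtx"]);v,u=np.indices(dep.shape)
    x=(u-K[0,2])/K[0,0];y=(v-K[1,2])/K[1,1];rd=np.hypot(x,y);r=rd.copy()
    for _ in range(20): r=rd/(1+c["k1"]*r*r)
    s=np.where(rd>0,r/np.maximum(rd,1e-9),1)
    P=np.stack([x*s,y*s,np.ones_like(x)],-1)*dep[...,None]
    return (P-np.array(c["t"]))@R
def st():
    s=arm.get_state();print("t",s["t"],"p",np.round(s["eef_pos"],4),"r",np.round(s["ee_rot"],3),"F",np.round(s["force"],2),"w",round(s["width"],4),"gf",s["gripper_force"]);return s
E
python3 - <<'E'
from h import *
st()
ims=[]
for n in("scene","side"):
    im,d=grab_frame(n);c=camera_params(n);cv2.imwrite(f"pics/{n}0.png",im);np.save(f"{n}0.npy",d)
    C=cloud(d,c);np.save(f"{n}C.npy",C)
    print(n,"cam at",np.round(-np.array(c["R"]).T@np.array(c["t"]),3))
    for q in("hanger_grip","rail_lip","rail_mid","rail","hung_foot","plain_foot","gouge_a","mallet","offcut","hanger_tip"):
        for r in spot_in(q,n)[:2]:
            u,v=map(int,r["uv"]);print(q,np.round(r["uv"]),round(r["confidence"],2),np.round(C[v,u],3) if d[v,u]>0 else None)
E
```

```text
pics
t 0.0 p [ 0.278  -0.6146  0.2256] r [ 3.14  -0.    -2.717] F [ 0.33 -0.29 -0.38] w 0.0875 gf 0.0
scene cam at [ 1.547 -0.318  0.818]
hanger_grip [299. 205.] 0.76 [0.463 0.185 0.064]
rail_lip [268. 202.] 0.83 [0.629 0.02  0.205]
rail_mid [269. 201.] 0.97 [0.628 0.023 0.207]
rail [269. 207.] 0.67 [ 0.346  0.124 -0.   ]
hung_foot [348. 217.] 0.9 [0.679 0.234 0.14 ]
hung_foot [270. 205.] 0.59 [0.628 0.023 0.197]
plain_foot [201. 226.] 0.98 [ 0.458 -0.131  0.053]
plain_foot [211. 313.] 0.24 [ 0.807 -0.184  0.053]
gouge_a [276. 308.] 0.76 [ 0.815 -0.03   0.023]
gouge_a [116. 240.] 0.75 [ 0.399 -0.368  0.022]
mallet [386. 215.] 0.52 [0.583 0.43  0.041]
mallet [339. 168.] 0.48 [0.468 0.312 0.173]
offcut [385. 216.] 0.74 [0.579 0.429 0.039]
offcut [352. 216.] 0.63 [0.681 0.245 0.142]
hanger_tip [296. 183.] 0.7 [0.617 0.1   0.24 ]
hanger_tip [212. 312.] 0.64 [ 0.8   -0.183  0.052]
side cam at [0.315 1.101 1.044]
hanger_grip [321. 258.] 0.62 [0.426 0.19  0.095]
rail_lip [270. 196.] 0.77 [0.609 0.075 0.206]
rail_mid [268. 193.] 0.56 [0.612 0.087 0.226]
rail [271. 193.] 0.73 [0.608 0.068 0.212]
rail [223. 218.] 0.4 [0.806 0.001 0.021]
hung_foot [241. 255.] 0.62 [0.646 0.276 0.141]
plain_foot [333. 207.] 0.89 [ 0.433 -0.1    0.059]
gouge_a [324. 260.] 0.73 [0.416 0.199 0.097]
gouge_a [221. 217.] 0.6 [ 0.826 -0.017  0.001]
mallet [307. 293.] 0.61 [0.443 0.332 0.102]
mallet [321. 258.] 0.19 [0.429 0.192 0.096]
offcut [256. 336.] 0.92 [0.55 0.46 0.04]
offcut [270. 194.] 0.37 [0.609 0.075 0.213]
hanger_tip [322. 260.] 0.63 [0.426 0.195 0.096]
```

View pics/scene0.png

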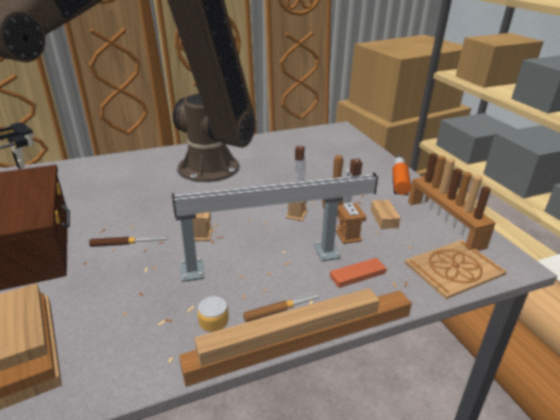

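View pics/side0.png

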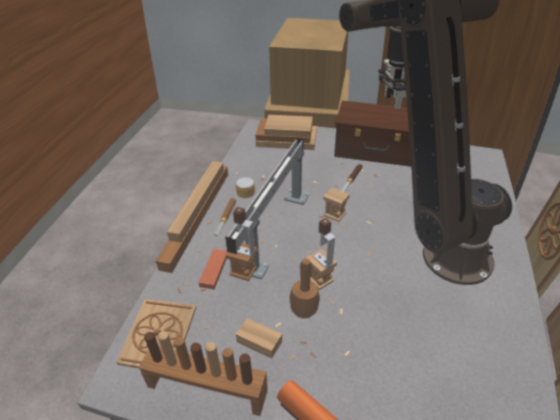

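The scene picture shows the hanger's grip at (299,153) with its foot at (297,208). The rail's channel runs from (175,205) to (375,185), the hung foot is at (350,215) and the mallet at (338,165). The side picture shows the grip at (324,226), the mallet at (305,290) and the plain foot at (336,203). Next I'll fit poses from the depth clouds.

```bash
python3 - <<'E'
from h import *
for n in("scene","side"):
    C=np.load(n+"C.npy");d=np.load(n+"0.npy");P=C[d>0]
    def rect(m,t):
        p=P[m][:,:2]
        if len(p)<5: print(n,t,len(p));return
        r=cv2.minAreaRect((p*1000).astype(np.float32)); print(n,t,len(p),"mean",np.round(P[m].mean(0),4),"rect",np.round(r[0],1),np.round(r[1],1),round(r[2],1))
    x,y,z=P.T
    near=(abs(x-.44)<.07)&(abs(y-.19)<.07)
    rect(near&(z>.207)&(z<.25),"grip")
    rect(near&(z>.238)&(z<.25),"griptop")
    rect(near&(z>.085)&(z<.095),"foottop")
    rect(near&(z>.11)&(z<.2),"shank")
    rect(near&(z>.03)&(z<.09),"foot")
    rect((abs(x-.44)<.08)&(abs(y-.32)<.06)&(z>.03)&(z<.23),"mallet")
    rect((abs(x-.44)<.08)&(abs(y+.12)<.08)&(z>.084)&(z<.096),"plain")
    m=(x>.5)&(x<.75)&(y>-.25)&(y<.2)&(z>.233)&(z<.252)
    rect(m,"railtop");
    m2=(x>.5)&(x<.75)&(y>-.25)&(y<.2)&(z>.215)&(z<.229); rect(m2,"bar")
    # posts
    m3=(x>.5)&(x<.8)&(y>-.3)&(y<.25)&(z>.03)&(z<.17)
    q=P[m3]; 
    for s,t in((q[:,1]<-.05,"post-"),((q[:,1]>.05),"post+")): 
        if s.sum()>5:
            r=cv2.minAreaRect((q[s][:,:2]*1000).astype(np.float32));print(n,t,s.sum(),np.round(np.median(q[s],0),4),r)
    v,u=np.where((C[...,2]>.233)&(C[...,2]<.252)&(C[...,0]>.5)&(C[...,0]<.75)&(C[...,1]>-.25)&(C[...,1]<.2)&(d>0))
    o=np.argsort(C[v,u,1]);
    for i in o[::max(1,len(o)//14)]: print(u[i],v[i],np.round(C[v[i],u[i]],3))
a=cv2.imread("pics/scene0.png")[130:270,160:400];b=cv2.imread("pics/side0.png")[130:290,215:355]
a=cv2.resize(a,None,fx=2.0,fy=2.0,interpolation=2);b=cv2.resize(b,None,fx=2,fy=2,interpolation=2)
im=np.zeros((320,760,3),np.uint8);im[:280,:480]=a;im[:320,480:760]=b;cv2.imwrite("pics/c.png",im)
E
```

```text
scene grip 130 mean [0.4348 0.1925 0.2293] rect [430.  195.6] [26.5 31.5] 43.4
scene griptop 42 mean [0.4312 0.1948 0.2424] rect [430.3 195.8] [25.2 31.7] 44.1
scene foottop 0
scene shank 187 mean [0.4179 0.2066 0.1597] rect [417. 205.] [25.  41.2] 49.5
scene foot 169 mean [0.4544 0.1825 0.0491] rect [452.5 192.9] [46.  69.3] 2.9
scene mallet 241 mean [0.465  0.3123 0.1592] rect [464.2 310.3] [65.4 44.5] 44.5
scene plain 83 mean [ 0.4615 -0.1191  0.0885] rect [ 457.  -118.8] [36.2 34. ] 69.8
scene railtop 1118 mean [ 0.6132 -0.016   0.2382] rect [612.9  -7.1] [419.9  32.1] 81.9
scene bar 752 mean [ 0.622  -0.0172  0.2219] rect [623.1  -8.8] [418.3  11.7] 82.2
scene post- 910 [ 0.6033 -0.1869  0.0525] ((696.9306640625, -177.20870971679688), (69.43158721923828, 205.85623168945312), 89.99127960205078)
scene post+ 1058 [0.6549 0.2113 0.1045] ((655.1461791992188, 215.64405822753906), (77.2769775390625, 67.78219604492188), 0.24269282817840576)
172 203 [ 0.597 -0.217  0.234]
183 201 [ 0.6   -0.191  0.235]
193 195 [ 0.586 -0.163  0.239]
205 196 [ 0.603 -0.137  0.24 ]
217 197 [ 0.607 -0.108  
[... 1041 characters left out ...]
3 -0.1732  0.0592] ((682.7887573242188, -169.8726348876953), (69.8168716430664, 231.38307189941406), 89.71977233886719)
side post+ 236 [0.6234 0.2111 0.1282] ((633.8839721679688, 216.65240478515625), (65.48666381835938, 49.580265045166016), 89.04720306396484)
295 138 [ 0.597 -0.221  0.24 ]
299 140 [ 0.579 -0.205  0.244]
297 147 [ 0.576 -0.16   0.243]
287 152 [ 0.603 -0.127  0.239]
289 160 [ 0.587 -0.084  0.237]
279 164 [ 0.613 -0.054  0.238]
276 171 [ 0.614 -0.018  0.235]
278 177 [0.6   0.011 0.234]
268 180 [0.624 0.039 0.238]
269 187 [0.612 0.073 0.239]
267 193 [0.611 0.101 0.237]
257 198 [0.635 0.127 0.234]
260 203 [0.618 0.152 0.238]
256 209 [0.623 0.177 0.235]
246 211 [0.645 0.199 0.241]
```

View pics/c.png

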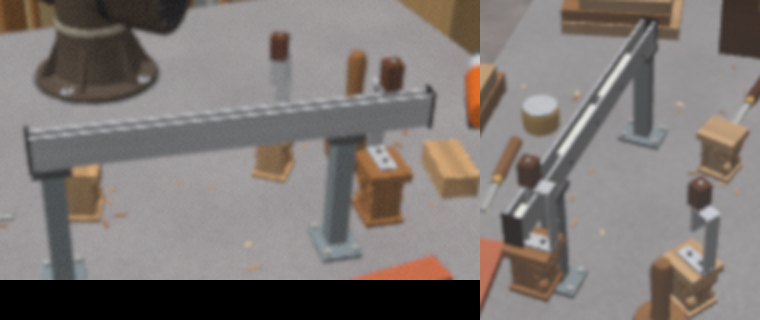

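The crop shows the hook open toward the rail, turned about -40° in the world. The bar is white in the side view, with a dark gap around crop (600,97), which may be the pocket. Now I'll refine the rail fit and move above the grip.

```bash
python3 -m jog '[[[-328,307,-114,0,0,-1.3,60],[-328,307,-114,0,0,-1.3,60],[-328,307,-114,0,0,-1.3,60],[-328,307,-114,0,0,-1.3,60],[-328,307,-114,0,0,-1.3,60],[-328,307,-114,0,0,-1.4,60],[-328,307,-114,0,0,-1.6,60],[-328,307,-114,0,0,-1.8,60],[-469,678,-114,0,0,-2.02,60],[-469,678,-114,0,0,-2.02,60],[-469,678,-114,0,0,-2.02,60],[-469,678,-114,0,0,-2.02,60],[-469,678,-114,0,0,-2.02,60],[-469,678,-114,0,0,-2.02,60],[-469,678,-114,0,0,-2.02,60],[-469,678,-114,0,0,-2.02,60],[-469,678,-114,0,0,-2.02,60]]]'
python3 - <<'E'
from h import *
st()
c=camera_params("wrist");im,d=grab_frame("wrist");cv2.imwrite("pics/w1.png",im);np.save("w1.npy",d);np.save("w1C.npy",cloud(d,c))
print(np.round(-np.array(c["R"]).T@np.array(c["t"]),3),np.round(c["R"],2))
print(spot_in("hanger_grip","wrist"))
for n in("scene","side"):
    C=np.load(n+"C.npy");d=np.load(n+"0.npy");P=C[d>0];x,y,z=P.T
    a=np.radians(-7.8);R=np.array([np.cos(a),np.sin(a)]);T=np.array([-np.sin(a),np.cos(a)])
    X=(P[:,:2]-[.61,-.008])@R;Y=(P[:,:2]-[.61,-.008])@T
    for t,m in(("post-",(Y<-.12)),("post+",(Y>.12))):
        k=m&(abs(X)<.06)&(abs(Y)<.28)&(z>.1)&(z<.18)
        h=np.histogram(Y[k],bins=np.arange(-.28,.281,.01));print(n,t,[(round(b,2),c) for b,c in zip(h[1],h[0]) if c])
        k=k&(abs(abs(Y)-.195)<.03);print(" x pct",np.round(np.percentile(X[k],[5,50,95]),4),np.round(np.percentile(Y[k],[5,50,95]),4))
    k=(abs(X)<.04)&(abs(Y)<.35)&(z>.232)&(z<.26); print(n,"Y ends",np.round(np.percentile(Y[k],[0,1,99,100]),3))
    for y0 in(-.15,-.1,-.05,0,.05,.1,.15):
        s=k&(abs(Y-y0)<.025); print(y0,np.round(np.percentile(X[s],[2,50,98]),4))
E
```

```text
t: 3.22
eef_pos: [0.4261, 0.1952, 0.3406]
ee_rot: [3.141, -0.0, -0.697]
force: [-0.6, -0.4, -0.0]
width: 0.0604
gripper_force: 0.0
t 3.225 p [0.4261 0.1952 0.3406] r [ 3.141 -0.    -0.697] F [-0.55 -0.45 -0.02] w 0.0604 gf 0.0
[0.484 0.146 0.499] [[-0.64 -0.77  0.  ]
 [-0.74  0.62  0.28]
 [-0.21  0.18 -0.96]]
[{'uv': [280.7, 189.1], 'confidence': 0.65}]
scene post- [(np.float64(-0.2), np.int64(67)), (np.float64(-0.19), np.int64(102)), (np.float64(-0.18), np.int64(101)), (np.float64(-0.17), np.int64(32))]
 x pct [0.0125 0.0152 0.0182] [-0.1949 -0.1818 -0.1684]
scene post+ [(np.float64(0.19), np.int64(115)), (np.float64(0.2), np.int64(83)), (np.float64(0.21), np.int64(86)), (np.float64(0.22), np.int64(37)), (np.float64(0.23), np.int64(32)), (np.float64(0.24), np.int64(129)), (np.float64(0.25), np.int64(102)), (np.float64(0.26), np.int64(115)), (np.float64(0.27), np.int64(111))]
 x pct [-0.0037  0.0158  0.0192] [0.1948 0.2052 0.2231]
scene Y ends [-0.209 -0.205  0.327  0.332]
-0.15 [-0.0106  0.0103  0.0159]
-0.1 [-0.0104  0.0107  0.0157]
-0.05 [-0.0101  0.0106  0.0164]
0 [-0.0101  0.010
[... 276 characters left out ...]
p.int64(2))]
 x pct [-0.0172 -0.0113  0.0099] [-0.1936 -0.1694 -0.1654]
side post+ [(np.float64(0.19), np.int64(13)), (np.float64(0.2), np.int64(26)), (np.float64(0.21), np.int64(26)), (np.float64(0.22), np.int64(33)), (np.float64(0.23), np.int64(2)), (np.float64(0.24), np.int64(33)), (np.float64(0.25), np.int64(30)), (np.float64(0.26), np.int64(55)), (np.float64(0.27), np.int64(67))]
 x pct [-0.0171 -0.0152  0.0104] [0.1973 0.2132 0.2243]
side Y ends [-0.214 -0.208  0.331  0.332]
-0.15 [-0.0138  0.0063  0.0103]
-0.1 [-0.0146  0.0057  0.0104]
-0.05 [-0.013   0.0062  0.0103]
0 [-0.014   0.0059  0.0101]
0.05 [-0.0141  0.006   0.0106]
0.1 [-0.0137 -0.0088  0.0105]
0.15 [-0.0139  0.0063  0.01  ]
```

```bash
python3 - <<'E'
from h import *
C=np.load("w1C.npy");d=np.load("w1.npy");P=C[d>0];x,y,z=P.T
near=(abs(x-.43)<.08)&(abs(y-.195)<.08)
for t,lo,hi in(("top",.239,.25),("grip",.207,.25),("foottop",.085,.098),("bridge",.196,.207)):
    m=near&(z>lo)&(z<hi);p=P[m][:,:2]
    if len(p)<5: print(t,len(p));continue
    r=cv2.minAreaRect((p*1000).astype(np.float32));print(t,len(p),np.round(P[m].mean(0),4),np.round(r[0],1),np.round(r[1],1),round(r[2],1))
    for k in range(0):pass
print(np.percentile(z[near],[1,50,99]))
E
```

```text
top 768 [0.4268 0.1929 0.2437] [426.  193.7] [24.7 26.2] 50.6
grip 961 [0.4286 0.1914 0.2397] [425.9 193.5] [25.8 26.2] 51.1
foottop 1906 [0.4347 0.1862 0.0912] [430.3 190.3] [61.8 71.5] 51.3
bridge 133 [0.4033 0.2114 0.204 ] [403.4 211.7] [23.4  6.5] 51.1
[-0.00080668  0.43064548  0.45874638]
```

View pics/w1.png

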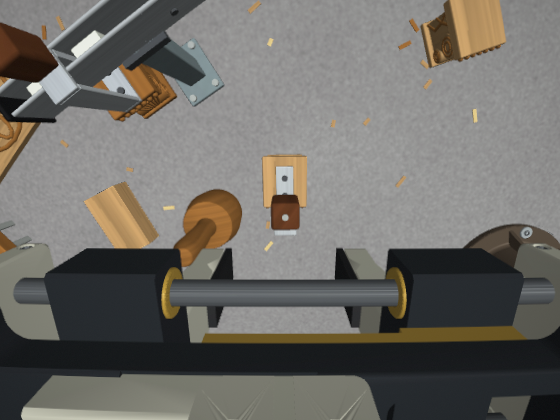

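The wrist view puts the grip at (285,212) between the open fingers. The mallet at (210,220) is clear of them. Descending to grip.

```bash
python3 -m jog '[[[1,1.2,30,0,0,-0.018,60],[1,1.2,70,0,0,-0.018,60],[1,1.2,105,0,0,-0.018,60],[1,1.2,125,0,0,-0.018,60],[1,1.2,135,0,0,-0.018,60],[1,1.2,135,0,0,-0.018,60],[1,1.2,135,0,0,-0.018,40],[1,1.2,135,0,0,-0.018,20],[1,1.2,135,0,0,-0.018,20],[1,1.2,135,0,0,-0.018,20],[1,1.2,135,0,0,-0.018,20],[1,1.2,135,0,0,-0.018,20]]]' 30
```

```text
t: 4.82
eef_pos: [0.4261, 0.1945, 0.2058]
ee_rot: [-3.142, -0.0, -0.679]
force: [-0.7, -0.9, 2.3]
width: 0.0258
gripper_force: 30.0
```

```bash
python3 - <<'E'
from h import *
im=cv2.imread("pics/side0.png");c=camera_params("side");d=np.load("side0.npy")
a=np.radians(-7.8);R=np.array([np.cos(a),np.sin(a)]);T=np.array([-np.sin(a),np.cos(a)])
M=np.array([.6122,.0044])
def proj(X):
    p=np.array(c["R"])@X+np.array(c["t"]);s=p[:2]/p[2];s=s*(1+c["k1"]*(s@s));K=np.array(c["mtx"]);return s[0]*K[0,0]+K[0,2],s[1]*K[1,1]+K[1,2]
for Y in np.arange(-.11,.111,.01):
    row=[]
    for X in(-.008,-.004,0,.004,.008):
        u,v=proj(np.r_[M+X*R+Y*T,.225]);row.append(int(cv2.getRectSubPix(cv2.cvtColor(im,6),(1,1),(u,v))[0,0]))
    print(round(Y,3),np.round(proj(np.r_[M+Y*T,.225])),row)
crop=cv2.resize(im[130:215,235:315],None,fx=7,fy=7,interpolation=cv2.INTER_CUBIC);cv2.imwrite("pics/bar.png",crop)
# move delta
s=st();p=s["eef_pos"];yaw=s["ee_rot"][2]
tx=np.array([np.cos(yaw),np.sin(yaw)]);ty=np.array([np.sin(yaw),-np.cos(yaw)])
for X in(-.07,0):
  for Y in(-.045,0,.045):
    t=M+X*R+Y*T-np.array(p[:2]);print(X,Y,np.round([t@tx*1e3,t@ty*1e3],1))
print("turn tool z",yaw-a)
E
```

```text
-0.11 [287. 159.] [134, 189, 216, 195, 136]
-0.1 [286. 161.] [132, 190, 218, 197, 137]
-0.09 [285. 163.] [135, 193, 217, 194, 135]
-0.08 [284. 164.] [134, 188, 214, 191, 134]
-0.07 [283. 166.] [131, 185, 212, 187, 134]
-0.06 [282. 167.] [129, 186, 214, 193, 137]
-0.05 [281. 169.] [129, 185, 215, 195, 140]
-0.04 [279. 171.] [127, 185, 215, 197, 139]
-0.03 [278. 172.] [129, 187, 216, 196, 134]
-0.02 [277. 174.] [132, 190, 218, 198, 137]
-0.01 [276. 176.] [132, 192, 217, 189, 132]
-0.0 [275. 178.] [127, 173, 177, 142, 105]
0.01 [274. 179.] [118, 146, 130, 99, 90]
0.02 [272. 181.] [118, 144, 133, 116, 105]
0.03 [271. 183.] [128, 181, 208, 189, 137]
0.04 [270. 185.] [129, 189, 217, 195, 137]
0.05 [269. 187.] [127, 186, 215, 194, 132]
0.06 [267. 188.] [126, 186, 216, 193, 130]
0.07 [266. 190.] [127, 188, 220, 201, 138]
0.08 [265. 192.] [128, 191, 219, 199, 140]
0.09 [263. 194.] [127, 189, 220, 202, 138]
0.1 [262. 196.] [125, 184, 217, 199, 138]
0.11 [261. 198.] [123, 183, 215, 194, 133]
t 4.825 p [0.4261 0.1945 0.2058] r [-3.142 -0.    -0.679] F [-0.68 -0.87  2.3 ] w 0.0258 gf 29.968445599079132
-0.07 -0.045 [227.5 105.8]
-0.07 0 [204.2  67.3]
-0.07 0.045 [181.   28.7]
0 -0.045 [287.4  69.7]
0 0 [264.2  31.1]
0 0.045 [241.   -7.4]
turn tool z -0.5425202590405276
```

View pics/bar.png

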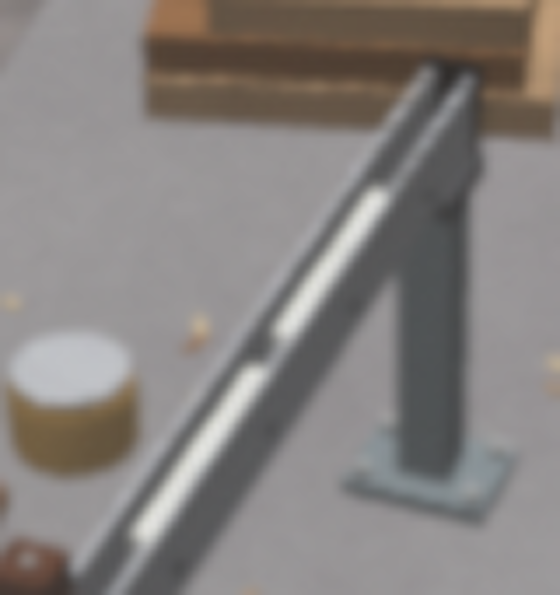

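The bar crop shows the white bar interrupted by a dark notch at about (262,355), which is rail y ≈ +12 mm. That is only a starting hint. I'll lift and carry the foot to the front of the lip.

```bash
python3 -m jog '[[[0,0,-8,0,0,0,20],[0,0,-25,0,0,0,20],[0,0,-50,0,0,0,20],[0,0,-75,0,0,0,20],[0,0,-88,0,0,0,20],[10,3,-89,0,0,-0.04,20],[35,10,-89,0,0,-0.1,20],[65,20,-89,0,0,-0.18,20],[95,30,-89,0,0,-0.27,20],[125,39,-89,0,0,-0.36,20],[155,48,-89,0,0,-0.44,20],[180,56,-89,0,0,-0.5,20],[195,60,-89,0,0,-0.53,20],[201,62,-89,0,0,-0.542,20],[201,62,-89,0,0,-0.542,20],[201,62,-89,0,0,-0.542,20]]]'
python3 - <<'E'
from h import *
s=st()
c=camera_params("wrist");im,d=grab_frame("wrist");cv2.imwrite("pics/w2.png",im);C=cloud(d,c)
im2,d2=grab_frame("side");cv2.imwrite("pics/s2.png",im2)
a=np.radians(-7.8);R=np.array([np.cos(a),np.sin(a)]);T=np.array([-np.sin(a),np.cos(a)]);M=np.array([.6122,.0044])
P=C[d>0];X=(P[:,:2]-M)@R;Y=(P[:,:2]-M)@T;z=P[:,2]
for y0 in np.arange(-.2,.21,.05):
    k=(abs(X)<.03)&(z>.235)&(z<.25)&(abs(Y-y0)<.02)
    if k.sum()>5: print(round(y0,2),k.sum(),np.round(np.percentile(X[k],[2,20,50,80,98]),4),np.round(np.percentile(z[k],[50,98]),4))
p=(np.array(s["eef_pos"][:2])-M);print("tcp rail XY",p@R,p@T)
k=(abs(X+.03)<.1)&(abs(Y)<.12)&(z>.08)&(z<.195)&(X<-.0)
print(k.sum())
EE=0
E
```

```text
t: 6.82
eef_pos: [0.5432, 0.0205, 0.2945]
ee_rot: [-3.141, 0.0, -0.137]
force: [0.7, -0.2, -3.7]
width: 0.026
gripper_force: 30.0
t 6.825 p [0.5432 0.0205 0.2945] r [-3.141  0.    -0.137] F [ 0.71 -0.2  -3.74] w 0.026 gf 29.992076754570007
-0.2 221 [-0.0112 -0.0097 -0.0075  0.0102  0.0128] [0.241  0.2435]
-0.15 624 [-0.0102 -0.0087  0.0012  0.0113  0.0127] [0.2417 0.244 ]
-0.1 655 [-0.01   -0.0086  0.0092  0.0114  0.0127] [0.2417 0.2441]
-0.05 677 [-0.0102 -0.0088  0.0094  0.0115  0.0129] [0.2417 0.2439]
-0.0 687 [-0.0103 -0.0089  0.0094  0.0113  0.0127] [0.2416 0.2441]
0.05 686 [-0.0102 -0.0088  0.0094  0.0115  0.0128] [0.2416 0.2439]
0.1 662 [-0.01   -0.0085  0.0091  0.0113  0.0126] [0.2417 0.244 ]
0.15 635 [-0.0103 -0.0088 -0.0064  0.0114  0.0128] [0.2414 0.2438]
0.2 454 [-0.0103 -0.0089 -0.0068  0.0112  0.0128] [0.2412 0.2436]
tcp rail XY -0.07052088843363243 0.006575567676279314
4664
```

View pics/w2.png

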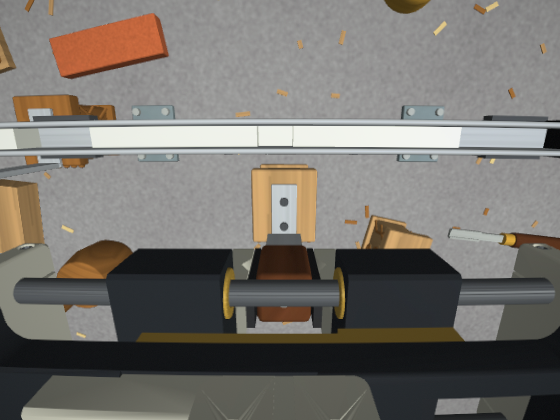

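The wrist view shows the foot aligned with the rail. The pocket shows as a recessed segment of the bar at u = 258–293, v ≈ 136. I'll compute its rail y from depth as the starting point for feeling.

```bash
python3 - <<'E'
from h import *
s=st();c=camera_params("wrist");im,d=grab_frame("wrist");C=cloud(d,c)
a=np.radians(-7.8);R=np.array([np.cos(a),np.sin(a)]);T=np.array([-np.sin(a),np.cos(a)]);M=np.array([.6122,.0044])+.0011*R
X=(C[...,:2]-M)@R;Y=(C[...,:2]-M)@T;z=C[...,2]
for v in(132,136,140): print(v,[(u,round(1e3*Y[v,u],1),round(1e3*X[v,u],1),round(1e3*z[v,u],1)) for u in list(range(250,304,4))])
k=(d>0)&(abs(X)<.006)&(abs(Y)<.09)&(z<.219)&(z>.2);print(k.sum(),np.percentile(Y[k],[1,5,50,95,99]),np.median(z[k]))
k=(d>0)&(abs(X)<.006)&(abs(Y)<.09)&(z>.219)&(z<.23);
h=np.histogram(Y[k],np.arange(-.03,.051,.003));print(np.round(h[1][:-1]*1e3),h[0],np.median(z[k]))
# plate / foot top relative to tcp
p=np.array(s["eef_pos"][:2]);k=(d>0)&(abs(z-.178)<.006)&(abs(X+.05)<.08)&(abs(Y)<.06)
q=C[k][:,:2];r=cv2.minAreaRect((q*1000).astype(np.float32));print("foottop",k.sum(),r,np.median(z[k]))
print("tcp",(p-M)@R,(p-M)@T)
g=(d>0)&(z>.285)&(z<.32)&(abs(X+.07)<.03)&(abs(Y)<.03);
E
```

```text
t 6.925 p [0.5433 0.0205 0.2947] r [-3.141 -0.    -0.136] F [ 0.6   0.84 -3.51] w 0.0257 gf 29.99201148748398
132 [(250, np.float64(30.6), np.float64(3.0), np.float64(224.5)), (254, np.float64(27.6), np.float64(3.0), np.float64(225.2)), (258, np.float64(25.8), np.float64(2.9), np.float64(210.7)), (262, np.float64(22.6), np.float64(2.9), np.float64(211.4)), (266, np.float64(19.4), np.float64(2.9), np.float64(211.7)), (270, np.float64(16.3), np.float64(2.9), np.float64(210.0)), (274, np.float64(13.1), np.float64(2.9), np.float64(211.2)), (278, np.float64(9.9), np.float64(2.9), np.float64(211.9)), (282, np.float64(6.8), np.float64(2.9), np.float64(211.1)), (286, np.float64(3.6), np.float64(2.9), np.float64(210.7)), (290, np.float64(0.5), np.float64(2.9), np.float64(211.0)), (294, np.float64(-2.2), np.float64(3.0), np.float64(225.0)), (298, np.float64(-5.2), np.float64(3.0), np.float64(224.3)), (302, np.float64(-8.1), np.float64(3.0), np.float64(225.8))]
136 [(250, np.float64(30.7), np.float64(0.1), np.float64(224.6)), (254, np.float64(27.7), np.float64(0.1), np.float64(224.7)), (258, np
[... 1398 characters left out ...]
loat64(212.2)), (294, np.float64(-2.3), np.float64(-2.8), np.float64(225.3)), (298, np.float64(-5.3), np.float64(-2.8), np.float64(225.1)), (302, np.float64(-8.3), np.float64(-2.8), np.float64(225.0))]
560 [-0.00114998 -0.00031254  0.01234408  0.02495421  0.02575496] 0.2110662483263327
[-30. -27. -24. -21. -18. -15. -12.  -9.  -6.  -3.  -0.   3.   6.   9.
  12.  15.  18.  21.  24.  27.  30.  33.  36.  39.  42.  45.] [70 66 67 69 70 64 69 69 68 44  0  0  0  0  0  0  0  0 48 65 68 68 66 70
 67 68] 0.22504268438568809
foottop 3785 ((546.9132690429688, 18.97134017944336), (62.154319763183594, 74.16480255126953), 82.34944152832031) 0.17904960898460315
tcp -0.07155391906068727 0.006645982831140658
```

```bash
python3 -m jog '[[[10,-1,0,0,0,0,20],[22,-2,0,0,0,0,20],[34,-4,0,0,0,0,20],[46,-5,0,0,0,0,20],[57,-6,0,0,0,0,20],[66,-6,0,0,0,0,20],[71,-6,0,0,0,0,20],[72,-6,0,0,0,0,20],[72,-6,0,0,0,0,20],[72,-6,4,0,0,0,20],[72,-6,9,0,0,0,20],[72,-6,14,0,0,0,20],[72,-6,18,0,0,0,20],[72,-6,21,0,0,0,20],[72,-6,23,0,0,0,20],[72,-6,24,0,0,0,20],[72,-6,25,0,0,0,20],[72,-6,25,0,0,0,20]]]'
python3 -c "
from h import *
s=st()
a=np.radians(-7.8);R=np.array([np.cos(a),np.sin(a)]);T=np.array([-np.sin(a),np.cos(a)]);M=np.array([.6122,.0044])+.0011*R
p=np.array(s['eef_pos'][:2])-M;print(p@R,p@T,'tip z',s['eef_pos'][2]-.0468)
im,d=grab_frame('side');cv2.imwrite('pics/s3.png',cv2.resize(im[110:300,180:380],None,fx=3,fy=3,interpolation=2))"
```

```text
t: 9.22
eef_pos: [0.6157, 0.0162, 0.2696]
ee_rot: [-3.142, -0.0, -0.137]
force: [0.3, 0.1, -4.0]
width: 0.0258
gripper_force: 30.0
t 9.225 p [0.6157 0.0162 0.2696] r [-3.142 -0.    -0.137] F [ 0.29  0.12 -3.97] w 0.0258 gf 29.99190241098404
0.0007883115022976811 0.012126265395980652 tip z 0.2227761807750297
```

The tip is 2 mm below the bar top with no load on it, so it's already in the pocket mouth. I'll go on lowering gently.

```bash
python3 -m jog '[[[0,0,1,0,0,0,20],[0,0,2,0,0,0,20],[0,0,3,0,0,0,20],[0,0,3,0,0,0,20]]]'; python3 -m jog '[[[0,0,1,0,0,0,20],[0,0,2,0,0,0,20],[0,0,3,0,0,0,20],[0,0,4,0,0,0,20],[0,0,5,0,0,0,20],[0,0,6,0,0,0,20],[0,0,7,0,0,0,20],[0,0,7,0,0,0,20]]]'
```

```text
t: 9.78
eef_pos: [0.6156, 0.0161, 0.2664]
ee_rot: [3.141, 0.0, -0.137]
force: [0.3, -0.5, -3.7]
width: 0.0258
gripper_force: 30.0
t: 10.78
eef_pos: [0.6157, 0.0161, 0.2594]
ee_rot: [3.142, 0.0, -0.137]
force: [-0.5, -0.3, -3.5]
width: 0.0259
gripper_force: 30.0
```

```bash
python3 -m jog '[[[0,0,1,0,0,0,20],[0,0,2,0,0,0,20],[0,0,2.5,0,0,0,20],[0,0,3,0,0,0,20],[0,0,3.5,0,0,0,20],[0,0,3.5,0,0,0,20],[0,0,3.5,0,0,0,20]]]'
python3 -c "
from h import *
s=st();print(s['moment'])"
```

```text
t: 11.65
eef_pos: [0.6158, 0.0161, 0.2563]
ee_rot: [-3.142, -0.0, -0.137]
force: [-1.1, 0.6, -0.4]
width: 0.0257
gripper_force: 30.0
t 11.65 p [0.6158 0.0161 0.2563] r [-3.142 -0.    -0.137] F [-1.11  0.65 -0.38] w 0.0257 gf 29.992361068725586
[ 0.00193592  0.55591286 -0.01906106]
```

View pics/s3.png

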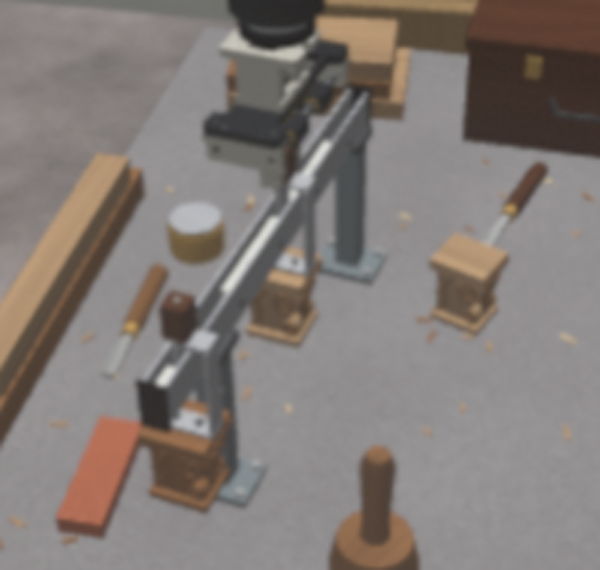

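The picture shows the hook over the lip and the foot hanging below the channel at about (285,290). The bar now carries the weight with the tip at 209.5 mm. Releasing and rising.

```bash
python3 -m jog '[[[0,0,0,0,0,0,27],[0,0,0,0,0,0,29],[0,0,0,0,0,0,33],[0,0,0,0,0,0,40],[0,0,0,0,0,0,46],[0,0,0,0,0,0,46],[0,0,-3,0,0,0,46],[0,0,-10,0,0,0,46],[0,0,-25,0,0,0,46],[0,0,-45,0,0,0,46],[0,0,-70,0,0,0,46],[0,0,-95,0,0,0,46],[0,0,-110,0,0,0,46],[0,0,-110,0,0,0,46],[0,0,-110,0,0,0,46],[0,0,-110,0,0,0,46]]]'
python3 - <<'E'
from h import *
c=camera_params("wrist");st();im,d=grab_frame("wrist");cv2.imwrite("pics/w4.png",im);C=cloud(d,c)
a=np.radians(-7.8);R=np.array([np.cos(a),np.sin(a)]);T=np.array([-np.sin(a),np.cos(a)]);M=np.array([.6122,.0044])+.0011*R
for k in range(2):
  c=camera_params("wrist");im,d=grab_frame("wrist");C=cloud(d,c)
  X=(C[...,:2]-M)@R;Y=(C[...,:2]-M)@T;z=C[...,2]
  m=(d>0)&(abs(X)<.03)&(abs(Y-.012)<.03)&(z>.28)&(z<.31)
  A=np.c_[X[m],Y[m],np.ones(m.sum())];f=np.linalg.lstsq(A,z[m],rcond=None)[0]
  r=cv2.minAreaRect((np.c_[X[m],Y[m]]*1e3).astype(np.float32))
  print("grip top z",np.median(z[m]),"-> tip",np.median(z[m])-.085,"tilt",f[:2],r)
E
```

```text
t: 13.65
eef_pos: [0.6154, 0.0161, 0.3649]
ee_rot: [3.141, 0.002, -0.137]
force: [-0.2, 0.9, -0.5]
width: 0.0464
gripper_force: 0.0
t 13.65 p [0.6154 0.0161 0.3649] r [ 3.141e+00  2.000e-03 -1.370e-01] F [-0.22  0.87 -0.5 ] w 0.0464 gf 0.0
grip top z 0.29381400805397795 -> tip 0.20881400805397793 tilt [-0.16281072 -0.01034613] ((0.8471784591674805, 11.04050064086914), (25.948265075683594, 25.875877380371094), 89.8596420288086)
grip top z 0.29381907537189944 -> tip 0.20881907537189942 tilt [-0.1495137  -0.00098933] ((0.6701164245605469, 11.018982887268066), (25.932655334472656, 26.869157791137695), 89.95650482177734)
```

View pics/w4.png

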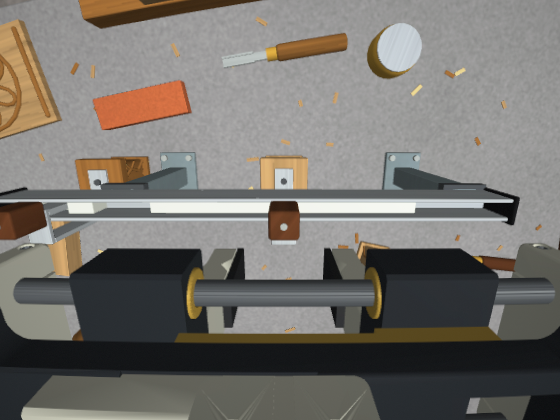

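The picture shows the grip at (284,220) over the channel with the fingers clear. The apparent tilt may come from side-face points, so I'll recheck it on the top face only and against the foot's plate.

```bash
python3 - <<'E'
from h import *
a=np.radians(-7.8);R=np.array([np.cos(a),np.sin(a)]);T=np.array([-np.sin(a),np.cos(a)]);M=np.array([.6122,.0044])+.0011*R
c=camera_params("wrist");im,d=grab_frame("wrist");C=cloud(d,c)
X=(C[...,:2]-M)@R;Y=(C[...,:2]-M)@T;z=C[...,2]
m=(d>0)&(abs(X)<.008)&(abs(Y-.011)<.010)&(z>.288)&(z<.31)
f=np.linalg.lstsq(np.c_[X[m],Y[m],np.ones(m.sum())],z[m],rcond=None)[0];print(m.sum(),f)
m=(d>0)&(X>.016)&(X<.05)&(abs(Y-.012)<.04)&(z>.11)&(z<.16)
r=cv2.minAreaRect((np.c_[X[m],Y[m]]*1e3).astype(np.float32));print(m.sum(),r,np.percentile(X[m],99),np.median(z[m]))
f=np.linalg.lstsq(np.c_[X[m],Y[m],np.ones(m.sum())],z[m],rcond=None)[0];print(f)
E
```

```text
450 [ 0.00772013 -0.01294896  0.29438906]
1004 ((28.88412094116211, 10.782630920410156), (25.717514038085938, 61.702693939208984), 0.012876966036856174) 0.041627679555747914 0.14029029380685096
[-1.50319493e-01  8.89604414e-05  1.45151922e-01]
```

```bash
python3 -c "
from h import *
print(arm.job_done())"
```

```text
the job is handed in; nothing more can be done
None
```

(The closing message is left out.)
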